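# Check the gap of a thin-gap cell with a taper feeler gauge

### The job

First turn the lock ring on the column of the thin-gap cell by its lever, anticlockwise seen from above, all the way to its locked mark, which draws the upper plate down to its working gap. Then pick up the taper feeler gauge by its handle, lay its blade flat on the ledge of the lower plate and slide it straight in between the two plates until it just drags snugly, without jacking the upper plate up, and finish while still holding the gauge by its handle at that depth: do not let go, and leave the other things on the bench where they are.

Things in the scene. Friction and masses are not known exactly. Their poses are not given: they have to be found in the camera images.
- cell: thin-gap cell fixed to the bench, a bare aluminium base 200 x 100 x 22 mm with a steel column 30 mm thick at its back, top 130 mm above the bench. Origin at bench level under the middle of the plates. Its x axis points from the open mouth to the column: the gauge goes in along +x; y is to the left, z up. The column axis is at x = +75 mm
- anvil: lower plate of the cell, a dark steel block 135 x 70 mm, 30 mm thick, lying along the cell's axes. Its front face is at the cell's x = -85 mm; its top is 51 to 53.5 mm above the bench (differs from run to run). Origin under it, 30 mm below its top
- ledge (a point): middle of the front top edge of the lower plate (at its top face). The lower plate sticks out 30 mm in front of the upper plate: this ledge is open from above
- head: arm on the column that carries the sprung upper plate (40 mm wide, its top with two screws up to 99 mm above the bench); its height follows the lock ring: 6 mm higher at ring 0 than at locked. Origin as the cell's
- lip (a point): middle of the front lower edge of the upper plate (steel, 60 mm wide, 105 mm deep, 12 mm thick), axes as the cell's. With the ring locked it is 57.5 mm above the bench, so that the gap to the lower plate is 4 to 6.5 mm; the gap is 10 to 12.5 mm at ring 0
- platen (a joint): lift of the sprung upper plate against its springs, m: 0 at rest, 0.008 at most. It presses down with about 5.6 N when just lifted and 0.3 N more per mm
- ring (a joint): angle of the lock ring, rad: 0 open, 1.3 at the locked mark, stop at 1.32; grows anticlockwise seen from above; stays where it is left (0.12 N m friction)
- ring_axis (a point): point on the axis of the lock ring (vertical, the column's axis), 125 mm above the bench, at the lever's mid-height
- lever (a point): middle of the ring's lever, 50 mm from the ring's axis: a radial upright fin 10 mm thick and 30 mm tall (110 to 140 mm above the bench), reaching from 25 to 70 mm from the axis. This frame's x axis points outward along the fin, z up
- lock_mark (a point): where the middle of the lever stands at the locked mark: straight out from the ring's axis along the cell's +y; a small dark lug just under the ring, reaching 45 mm out from its axis, marks it
- gauge_grip (a point): centre of the gauge's handle, a black block 70 mm long, 14 mm wide, 40 mm tall (20 mm above its underside). Its x axis points along the gauge to the blade's tip, z up. At the start the gauge stands upright on the bench
- gauge_tip (a point): middle of the lower edge of the blade's tip, 140 mm ahead of the handle's centre and 2 mm below it. The steel blade starts at the handle's front face (35 mm ahead of the centre), is 105 mm long and 20 mm wide, flat and level below, and rises above from 2 mm thick at the tip to 9.5 mm at the handle (1 mm per 14 mm)
- gauge: the whole taper gauge, 120 g; origin under the handle's centre, axes as gauge_grip
- beaker_big: glass beaker, 68 mm wide, 95 mm tall; origin underneath; leave alone
- beaker_small: glass beaker, 52 mm wide, 65 mm tall; origin underneath; leave alone
- jar: small jar with yellow lid, 44 mm wide, 55 mm tall; leave alone
- dish: white dish, 84 mm wide, 15 mm tall; leave alone
- seal_ring: loose steel ring, 56 mm wide, 12 mm tall; leave alone
- wrench: wrench, 150 mm long, lying flat; leave alone
- syringe: lying syringe, about 150 mm long, 29 mm wide; leave alone
Not all that is in view belongs to the job. Leave any turquoise look-alike of the gauge alone.

How it is judged (in metres and radians):
On the way, in this order (a step that is already met when the one before it is completed fails the run):
1. the lock ring is at its locked mark (value of joint ring above 1.18 rad), for 0.2 s.
2. the gauge is lifted off the bench in the gripper (value of joint ring above 1.18 rad and height (world z) of gauge_grip above 0.035 m and contact force between the fingers and gauge above 3 N), for 0.2 s.
At the end, for the whole second after the job is handed in: ring within 0.12 rad of its mark; gauge still, in the fingers (over 3 N), off the bench, upright to 0.15 rad, in line to 0.2 rad; tip 12 mm or more past the upper plate's front edge, over 2 N on it from the upper plate and over 1 N on the lower; upper plate lifted under 2 mm (all of step 2 and contact force between gauge and head above 2 N and contact force between gauge and anvil above 1 N and value of joint platen below 0.002 m and x of gauge_tip in the frame of lip above 0.012 m and angle between the x axis of gauge_grip and the x axis of cell, either way round below 0.2 rad and angle between gauge_grip's own z axis and vertical below 0.15 rad and linear speed of gauge below 0.01 m/s); the arm keeps its last pose, push and grip.
It fails at once if the upper plate is jacked up by more than 4 mm (value of joint platen above 0.004 m).
It fails at once if another thing on the bench is moved by more than 20 mm (distance of any of beaker_big, beaker_small, jar, dish, seal_ring, wrench, syringe from where it was at the start of the episode above 0.02 m).
It also fails if it takes over 70 s, if anything falls off the work surface, if the arm or the gripper's body presses on something with over 40 N, if the wrist force passes 120 N, or if a joint passes its speed limit or range.

### The arm

A 6-joint arm with a two-finger parallel gripper is mounted at the origin on the work surface. World frame = base frame: x ahead of the robot, y to its left, z up, the work surface at z = 0. Lengths are in mm, angles in rad, forces in N, time in s.
With the tool pointing down it reaches from about 350 to 775 mm from the base axis. Payload 7.3 kg.
Tool frame: the origin (TCP) lies at the very end of the fingers, on their centre line; the grasp point (between the pads) lies grip_point_offset behind it (grip_point_offset is the distance from the TCP to the grasp point, in mm); x points along the fingers, z is the direction in which the jaws open and shut, and the axes are right-handed (so a half turn about x gives the same grasp; the last joint's range is limited). The gripper opens to 92 mm and grips with 3 to 60 N. Pads are 19 mm wide; open, the fingers measure 130 mm over their backs; the gripper's body (75 mm by 190 mm) begins 47 mm behind the grasp point.
Start: joints at [-1.386, 0.342, 1.524, -0, 1.275, -0.146], TCP at [170.543, -496.548, 226.741] pointing down, gripper open.
Joint ranges: [-2.53, 2.53], [-0.77, 2.02], [0.04, 2.7], [-1, 4.14], [0.28, 2.66], [-3.11, 3.11]. Speed limits (rad/s): [2.57, 2.57, 3.14, 3.14, 3.14, 3.14].

### API

Orientations are given as [roll, pitch, yaw] about the fixed x, y, z axes, in that order (R = Rz(yaw) Ry(pitch) Rx(roll)).
In Python, from plant import * gives the robot as it stands.
- The arm moves only by the tool send_rows, never from a script. Its argument "series" is text: rows parted by semicolons, each of 5 numbers parted by spaces: the gripper's target within -1 to 1 (fully open at 1, half-way at 0, shut at -1), then the shift along the tool's x, y, z in units of 30 mm (1.0 is 30 mm), then the turn about the tool's x in units of 5 degrees (1.0 is 5 degrees). A call has 1 to 8 rows; each row is the pose to reach, as a shift and turn from the pose commanded when the call began, along the tool's axes at that moment; what a row does not reach only later rows make up. A row lasts 1/8 s, in which the tool goes at most 62.5 mm and 10.7 degrees, less where a joint would pass 70% of its speed; a pose out of reach is approached as far as the arm can. A call with a gripper value outside its range is refused whole. The fingers move at their own pace and stop on an object; the grip force is fixed at half the most. Time passes only in rows, so rows that repeat a pose let the fingers close. It gives the time, the measured TCP pose, the force and the opening at its end, in the units of the state.
- get_obs(): the state, without advancing time (a new reading comes with each control period).
- capture(name): name is "side" or "top" or "wrist"; returns a dict with "pixels" (384x512x3 uint8, red, green, blue), "mtx" (3x3 intrinsics, pixels), "k1" (the pictures are not rectified: a ray, as slopes to the right and down, at radius r is drawn at 1 + k1 r^2 times it, then the intrinsics apply), "R" (3x3) and "t" (3): a world point X has camera coordinates R X + t. Camera axes: x right, y down, z forward; pixel columns grow to the right and rows downward; lengths in mm; the calibration is good to about 2 mm. A picture is of the moment at which its call begins. There is no depth.
- close_job(): hands the job in, once; it reports no verdict.
Trained networks look in a picture, given as the dict that the camera call returned (one of the last four; its "shot" number tells which), for a name from the list of things; names that differ only in an ending like _2 or _b are one class to them, and where a whole thing is asked for, a point or a joint stands for the part that bears it (a point fixed in the world has none). Each returns a list of dicts, best first, with "score" (0 to 1); they miss things now and then, are a little off and sometimes report something else, mostly with a low value. They report only what shows in the picture. A call takes as long as a camera call. They do not tell look-alikes from the thing itself.
- cut_out(picture, thing): "pixels" (384x512 bool, what is visible of it).
- place_of(picture, thing): "point" ([x, y, z] in mm, in world coordinates, good to about 4 mm: a listed point, or the origin of a listed thing).
The state is a dict: "time": time; "joint_positions": joint angles; "dq": joint speeds; "tau": joint torques, N m; "tool_pos": TCP position; "tcp_rot": TCP orientation; "contact_force": force on the tool from outside, world axes, zero at the start; "moment": the same for the moment, N m; "grip_width": finger opening in mm.
Only numpy, scipy, OpenCV 4.12 (cv2) and the standard library are available. Lean on these libraries where they do the work, as an engineer would, in place of code of your own. Each camera call takes 0.05 s, during which the arm holds its last target.

## Working session

There is one attempt and no reset: what is moved stays moved. The work goes in short steps, Python scripts to look and compute and a tool call to move; the robot and the scene stay as the last step left them, time stands still between calls to the robot, and variables do not carry over. Pictures are saved under pics/ and viewed, and the job is handed in when it is done.

Besides the shell and the picture viewer there is one more tool, called after "Request:" in YAML: its name, and indented under it one key for each argument. send_rows: Moves the arm, as the interface text tells. Its arguments: {"type":"object","properties":{"series":{"type":"string"}},"required":["series"]}

```bash
ls; mkdir -p pics; python3 - <<'E'
from plant import *
import cv2
o=get_obs(); print(o)
for n in ["side","top","wrist"]:
    p=capture(n); cv2.imwrite(f"pics/{n}0.png",p["pixels"][:,:,::-1]); print(n,p["k1"],p["mtx"].tolist(),p["R"].tolist(),p["t"].tolist())
    for th in ["cell","ledge","lip","ring_axis","lever","lock_mark","gauge_grip","gauge_tip","gauge","beaker_big","beaker_small","jar","dish","seal_ring","wrench","syringe"]:
        try:
            r=place_of(p,th); print(th,[(round(float(q["score"]),2),[round(float(v)) for v in q["point"]]) for q in r[:3]])
        except Exception as e: print(th,e)
print(get_obs()["time"])
E
```

```text
pics
{'time': 0.0, 'joint_positions': array([-1.38602244e+00,  3.42704906e-01,  1.52503182e+00,  4.76979227e-06,
        1.27539070e+00, -1.45987451e-01]), 'dq': array([-0.00172943, -0.00120951, -0.00019224,  0.00018207, -0.00092136,
        0.00146018]), 'tau': array([-3.75180180e-04, -4.31243777e+01, -2.44225109e+01,  7.19920266e-02,
        5.58947877e-02, -1.29730879e-04]), 'tool_pos': array([ 170.45286485, -496.12353402,  226.04904568]), 'tcp_rot': array([2.9926334 , 1.56926155, 1.75259701]), 'contact_force': array([ 0.77382651, -0.15160045,  1.13022362]), 'moment': array([-0.10494912, -0.00906479,  0.04375084]), 'grip_width': 91.68524096324099}
side -0.10416521865289581 [[397.61500573399996, 0.0, 257.52375727635285], [0.0, 397.61500573399996, 190.84538395676094], [0.0, 0.0, 1.0]] [[-0.949342041971553, -0.3142130774773728, -0.004453008812081436], [-0.15215767307357378, 0.4720251286030309, -0.8683549507500532], [0.27495041347508, -0.8236883026421405, -0.4959232301681298]] [516.3305539793398, 173.0162879617656, 921.2276902682748]
cell [(0.82, [541, 75, -2])]
ledge [(0.47, [560, -4
[... 1610 characters left out ...]
l_ring [(0.72, [756, 275, -1])]
wrench [(0.71, [490, 366, -1])]
syringe [(0.65, [522, 147, 122]), (0.62, [736, -279, -1])]
wrist -0.011962679723855597 [[287.94774067296515, 0.0, 258.8509457732135], [0.0, 287.94774067296515, 188.33572321576534], [0.0, 0.0, 1.0]] [[0.3236244874244005, -0.9461855579460595, 0.0002847342619851437], [-0.9010470171109939, -0.30809385593931865, 0.30527438295380166], [-0.2887584874850886, -0.09905082466465516, -0.9522643908277667]] [-525.0206727478147, -39.49885057588936, 391.44410552766925]
cell []
ledge []
lip []
ring_axis []
lever []
lock_mark []
gauge_grip []
gauge_tip []
gauge []
beaker_big []
beaker_small []
jar []
dish []
seal_ring []
wrench []
syringe []
2.55
```

View pictures.

View pics/side0.png

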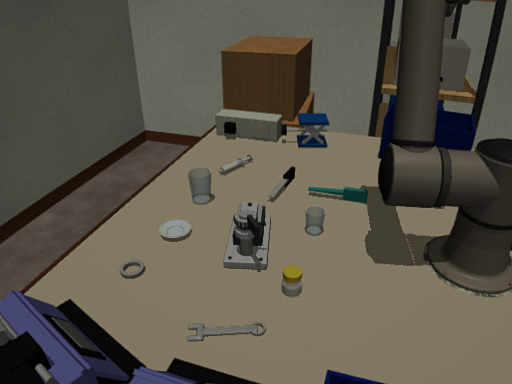

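View pics/top0.png

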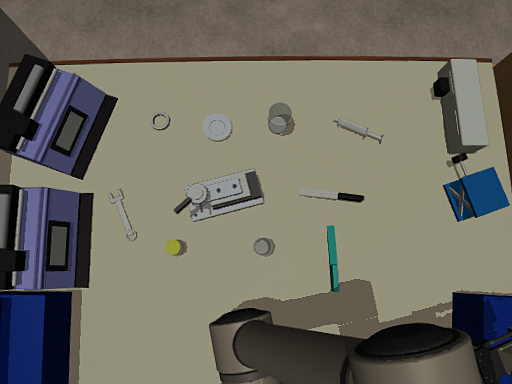

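View pics/wrist0.png

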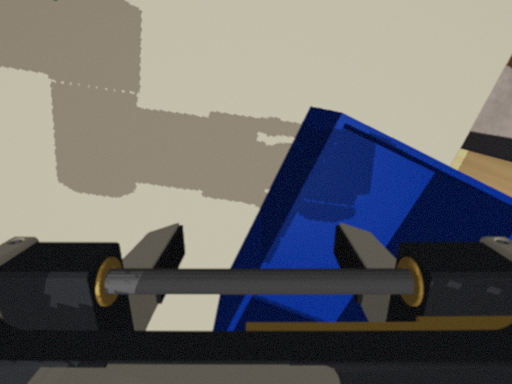

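```bash
cat > h.py <<'E'
import numpy as np, cv2
def proj(c,X):
    X=np.atleast_2d(np.asarray(X,float)); Y=X@np.asarray(c["R"]).T+np.asarray(c["t"])
    s=Y[:,:2]/Y[:,2:]; r2=(s**2).sum(1,keepdims=True); s=s*(1+c["k1"]*r2)
    K=np.asarray(c["mtx"]); return np.c_[s[:,0]*K[0,0]+K[0,2],s[:,1]*K[1,1]+K[1,2]]
def back(c,uv,z):
    K=np.asarray(c["mtx"]);d=np.array([(uv[0]-K[0,2])/K[0,0],(uv[1]-K[1,2])/K[1,1]]);s=d.copy()
    for _ in range(20): s=d/(1+c["k1"]*(s@s))
    R=np.asarray(c["R"]);t=np.asarray(c["t"]); o=-R.T@t; v=R.T@np.array([s[0],s[1],1]); 
    return o+v*(z-o[2])/v[2]
def crop(c,u0,v0,u1,v1,k,name,pts=None):
    im=c["pixels"][v0:v1,u0:u1,::-1].copy(); im=cv2.resize(im,None,fx=k,fy=k,interpolation=cv2.INTER_CUBIC)
    for p,col in (pts or []):
        uv=proj(c,p); q=((uv+0.5-[u0,v0])*k).astype(int)
        cv2.polylines(im,[q.reshape(-1,1,2)],False,col,1)
    cv2.imwrite(name,im)
def boxl(T,x0,x1,y0,y1,z):
    p=np.array([[x0,y0,z],[x1,y0,z],[x1,y1,z],[x0,y1,z],[x0,y0,z]],float); return p@T[0].T+T[1]
def pose(x,y,yaw):
    c,s=np.cos(yaw),np.sin(yaw); return np.array([[c,-s,0],[s,c,0],[0,0,1]]),np.array([x,y,0.])
E
python3 - <<'E'
from plant import *
from h import *
import pickle
cs={n:capture(n) for n in ["side","top"]}
pickle.dump(cs,open("c0.pkl","wb"))
T=pose(541,75.5,np.radians(103.8)); G=pose(522,-258,np.radians(81))
pts=[(boxl(T,-100,100,-50,50,22),(0,255,0)),(boxl(T,-85,50,-35,35,52),(0,0,255)),(boxl(T,-55,50,-30,30,75.5),(255,0,0)),
 (boxl(G,-35,35,-7,7,40),(0,255,0)),(boxl(G,35,140,-10,10,18),(0,0,255))]
crop(cs["top"],160,150,310,240,5,"pics/t1.png",pts)
crop(cs["top"],280,170,380,230,6,"pics/t2.png",pts)
crop(cs["top"],160,150,310,240,5,"pics/t1n.png")
crop(cs["side"],200,160,300,280,5,"pics/s1.png",pts)
E
```

```text
(no output)
```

View pics/t1.png

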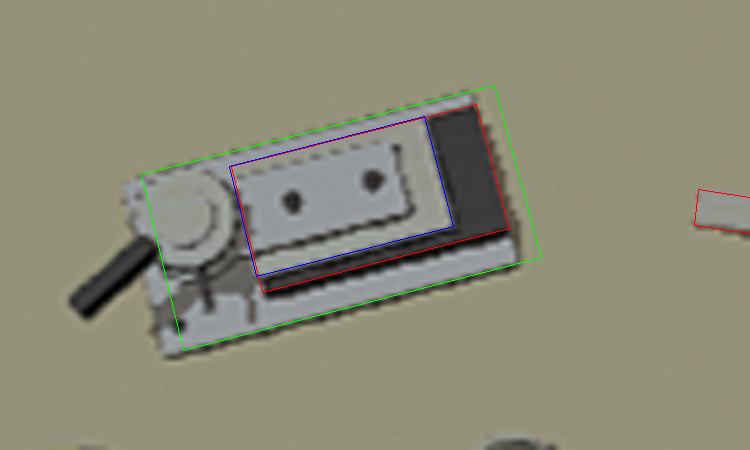

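View pics/t1n.png

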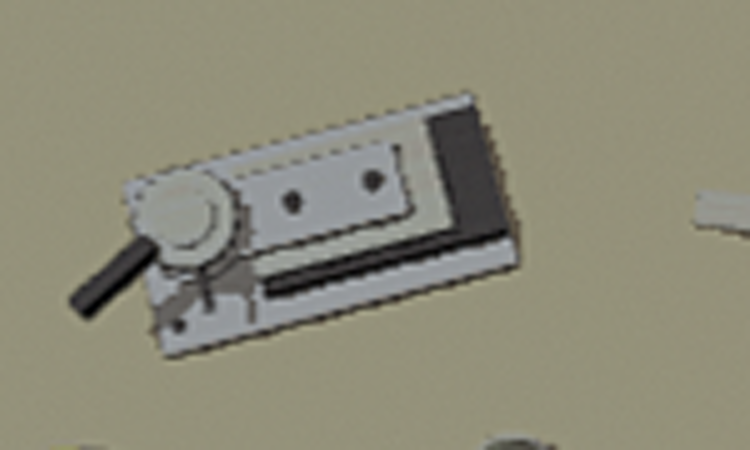

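View pics/t2.png

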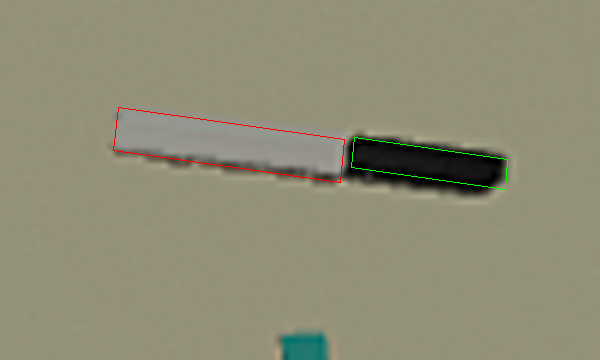

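View pics/s1.png

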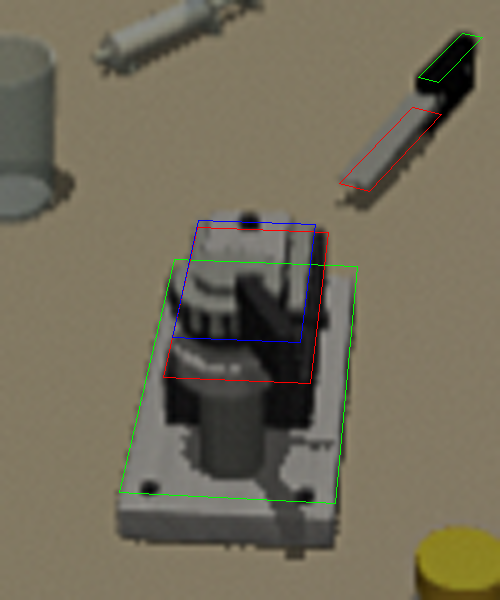

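```bash
cat >> h.py <<'E'
def Rt(o):
    from scipy.spatial.transform import Rotation as Q
    return Q.from_euler("xyz",o["tcp_rot"]).as_matrix()
def st(o=None):
    import plant
    o=o or plant.get_obs(); R=Rt(o)
    print("t",round(o["time"],2),"tcp",np.round(o["tool_pos"],1),"phi_z",np.round(np.degrees(np.arctan2(R[1,2],R[0,2])),2),"x",np.round(R[:,0],3),"F",np.round(o["contact_force"],1),"M",np.round(o["moment"],2),"w",round(o["grip_width"],1),"q",np.round(o["joint_positions"],2))
def plan(target,phi=None,o=None):
    import plant
    o=o or plant.get_obs(); R=Rt(o); d=R.T@(np.asarray(target,float)-o["tool_pos"])/30
    p0=np.degrees(np.arctan2(R[1,2],R[0,2])); tu=0 if phi is None else -(((phi-p0+180)%360)-180)/5
    print("shift units",np.round(d,3),"turn",round(tu,2),"rows",round(np.linalg.norm(d)*30/62.5,1),round(abs(tu)*5/10.7,1))
E
python3 - <<'E'
import plant; from plant import *
from h import *
print(grip_point_offset,[n for n in dir(plant) if n[0]!='_'])
st()
ax=np.array([523,146.]); L=np.array([488,185.5]); print(np.degrees(np.arctan2(*(L-ax)[::-1])))
plan([488,184,215],41.5); plan([488,184,215],221.5)
E
```

```text
18.8 ['Unreachable', 'capture', 'close_job', 'cut_out', 'get_obs', 'grip_point_offset', 'place_of']
t 2.65 tcp [ 170.5 -496.5  226.8] phi_z -71.05 x [-0. -0. -1.] F [-0.7  0.1  0.6] M [-0.03 -0.01 -0.02] w 91.7 q [-1.39  0.34  1.52 -0.    1.28 -0.15]
131.543380827958
shift units [  0.39   17.376 -18.017] turn -22.51 rows 12.0 10.5
shift units [  0.39   17.376 -18.017] turn 13.49 rows 12.0 6.3
```

```bash
python3 - <<'E'
from h import *
plan([480,-150,220],-10)
E
```

```text
shift units [ 0.224 13.508 -7.574] turn -12.21 rows 7.4 5.7
```

Request:
send_rows:
  series: "1 0.2 6.8 -3.8 -6.1;1 0.2 13.5 -7.6 -12.2;1 0.2 13.5 -7.6 -12.2;1 0.2 13.5 -7.6 -12.2;1 0.2 13.5 -7.6 -12.2;1 0.2 13.5 -7.6 -12.2;1 0.2 13.5 -7.6 -12.2;1 0.2 13.5 -7.6 -12.2"

```text
time: 3.65
tool_pos: [481.1, -146.7, 220.7]
tcp_rot: [0.476, 1.57, 0.304]
contact_force: [0.2, -0.4, 0.4]
grip_width: 91.9
```

```bash
python3 - <<'E'
from h import *
st();plan([489,184,200],41.5)
E
```

```text
t 3.65 tcp [ 481.1 -146.7  220.7] phi_z -9.87 x [ 0.001  0.    -1.   ] F [ 0.2 -0.4  0.4] M [-0.02 -0.06  0.05] w 91.9 q [-0.45  0.31  1.59  0.    1.24 -0.28]
shift units [ 0.693 10.906 -1.632] turn -10.27 rows 5.3 4.8
```

Request:
send_rows:
  series: "1 0.7 10.9 -1.6 -10.3;1 0.7 10.9 -1.6 -10.3;1 0.7 10.9 -1.6 -10.3;1 0.7 10.9 -1.6 -10.3;1 0.7 10.9 -1.6 -10.3;1 0.7 10.9 -1.6 -10.3;1 0.7 10.9 -1.6 -10.3;1 0.7 10.9 -1.6 -10.3"

```text
time: 4.65
tool_pos: [489.5, 179.7, 199.7]
tcp_rot: [-2.323, 1.57, -1.602]
contact_force: [-0.3, -0.7, 0.7]
grip_width: 91.9
```

```bash
python3 - <<'E'
from plant import *
from h import *
st()
c=capture("wrist"); crop(c,0,0,512,384,1.5,"pics/w1.png"); 
for n in ["lever","ring_axis","lock_mark"]: print(n,[(round(float(q["score"]),2),np.round(q["point"],1)) for q in place_of(c,n)])
plan([489,184,200],41.5)
E
```

```text
t 4.65 tcp [489.5 179.7 199.7] phi_z 41.35 x [-0.    -0.001 -1.   ] F [-0.3 -0.7  0.7] M [ 0.06 -0.11  0.08] w 91.9 q [ 0.21  0.36  1.58 -0.    1.21 -0.52]
lever [(0.78, array([490.6, 185.6, 124.6]))]
ring_axis [(0.69, array([518.8, 147.2, 125.5]))]
lock_mark [(0.76, array([469.6, 135.6, 124.2]))]
shift units [-0.005  0.12   0.079] turn -0.04 rows 0.1 0.0
```

View pics/w1.png

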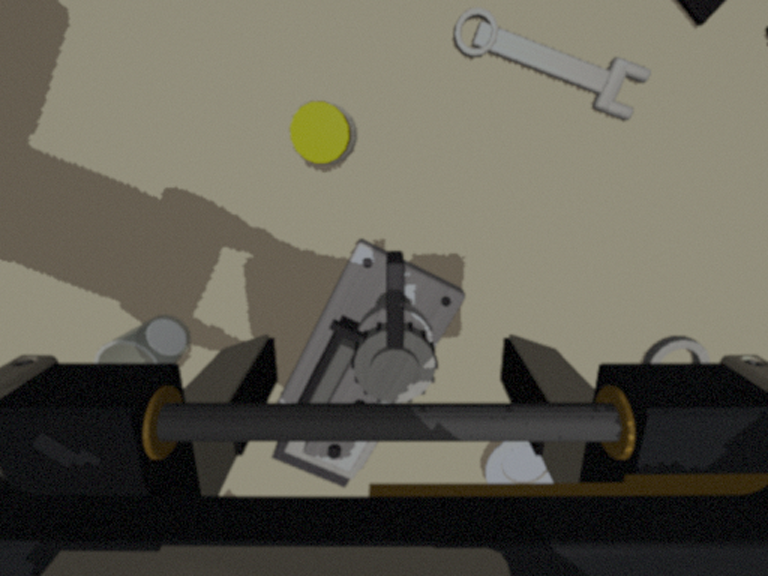

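```bash
python3 - <<'E'
from h import *
st();plan([484.5,190.5,115])
E
```

```text
t 4.85 tcp [489.6 179.7 199.9] phi_z 41.32 x [ 0. -0. -1.] F [ 0.5 -0.4  0.8] M [ 0.05 -0.17  0.02] w 91.7 q [ 0.2   0.36  1.58 -0.    1.21 -0.52]
shift units [2.829 0.383 0.109] turn 0 rows 1.4 0.0
```

Request:
send_rows:
  series: "1 0 0.38 0.1 0;1 1.5 0.38 0.1 0;1 2.83 0.38 0.1 0;-1 2.83 0.38 0.1 0;-1 2.83 0.38 0.1 0;-1 2.83 0.38 0.1 0;-1 2.83 0.38 0.1 0;-1 2.83 0.38 0.1 0"

```text
time: 5.85
tool_pos: [484.3, 191.6, 115.4]
tcp_rot: [-0.575, 1.57, 0.148]
contact_force: [-1.0, -0.4, -0.0]
grip_width: 46.3
```

```bash
python3 - <<'E'
from plant import *
from h import *
st()
c=capture("wrist"); crop(c,0,0,512,384,1.5,"pics/w2.png")
E
```

```text
t 5.85 tcp [484.3 191.6 115.4] phi_z 41.45 x [ 0.001  0.    -1.   ] F [-1.  -0.4 -0. ] M [ 0.06 -0.15 -0.02] w 46.3 q [ 0.23  0.45  1.69 -0.    1.   -0.49]
```

View pics/w2.png

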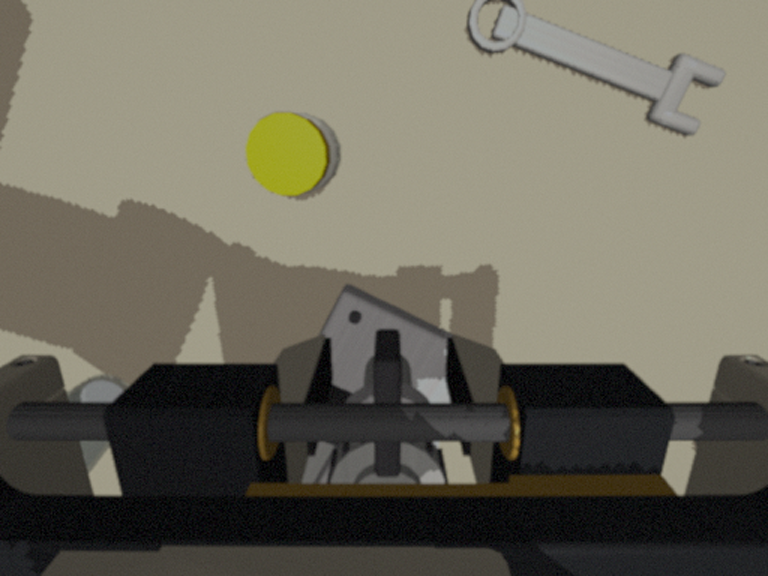

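Request:
send_rows:
  series: "-1 0 0 0 0;-1 0 0 0 0;-1 0 0 0 0;-1 0 0 0 0;-1 0 0 0 0"

```text
time: 6.52
tool_pos: [483.9, 191.5, 114.8]
tcp_rot: [3.114, 1.571, -2.446]
contact_force: [-0.2, -0.0, 0.1]
grip_width: 10.0
```

```bash
python3 - <<'E'
from h import *
import plant
o=plant.get_obs(); st(o)
R=Rt(o); P=o["tool_pos"]; p0=np.degrees(np.arctan2(R[1,2],R[0,2]))
fin=p0+90
for ax in ([521.5,146.5],[523,146]):
    ax=np.array(ax); v=P[:2]-ax; r=np.hypot(*v); a=np.degrees(np.arctan2(v[1],v[0])); print("r",r,"ang by pos",a,"fin by tool",fin)
    for k in range(1,9):
        da=np.radians(66*k/8); X=ax+r*np.array([np.cos(np.radians(a)+da),np.sin(np.radians(a)+da)])
        d=R.T@np.array([X[0]-P[0],X[1]-P[1],0])/30; print(np.round(d,2), round(-66*k/8/5,2))
E
```

```text
t 6.53 tcp [483.9 191.5 114.8] phi_z 41.45 x [-0. -0. -1.] F [-0.2 -0.   0.1] M [-0.02 -0.09 -0.1 ] w 10.0 q [ 0.23  0.45  1.69 -0.    1.   -0.49]
r 58.59724752847363 ang by pos 129.86379319472894 fin by tool 131.44529203782037
[ 0.   -0.01 -0.28] -1.65
[ 0.   -0.07 -0.56] -3.3
[ 0.   -0.16 -0.82] -4.95
[ 0.   -0.29 -1.07] -6.6
[ 0.   -0.45 -1.3 ] -8.25
[ 0.   -0.64 -1.5 ] -9.9
[ 0.   -0.87 -1.68] -11.55
[ 0.   -1.11 -1.82] -13.2
r 59.94823793076183 ang by pos 130.65792913140606 fin by tool 131.44529203782037
[ 0.   -0.02 -0.29] -1.65
[ 0.   -0.07 -0.57] -3.3
[ 0.   -0.17 -0.84] -4.95
[ 0.   -0.31 -1.09] -6.6
[ 0.   -0.48 -1.32] -8.25
[ 0.   -0.68 -1.53] -9.9
[ 0.   -0.91 -1.7 ] -11.55
[ 0.   -1.16 -1.84] -13.2
```

Request:
send_rows:
  series: "-1 0 -0.02 -0.27 -1.55;-1 0 -0.07 -0.53 -3.1;-1 0 -0.16 -0.78 -4.65;-1 0 -0.28 -1.01 -6.2;-1 0 -0.43 -1.23 -7.75;-1 0 -0.61 -1.43 -9.3;-1 0 -0.82 -1.6 -10.85;-1 0 -1.04 -1.74 -12.4"

```text
time: 7.52
tool_pos: [465.7, 133.8, 114.8]
tcp_rot: [-0.767, 1.57, 1.043]
contact_force: [1.7, 3.5, -3.3]
grip_width: 9.6
```

Request:
send_rows:
  series: "-1 0 0 0 0;-1 0 0 0 0"

```text
time: 7.78
tool_pos: [465.7, 133.9, 114.7]
tcp_rot: [-1.826, 1.57, -0.023]
contact_force: [0.8, 1.7, -1.7]
grip_width: 9.9
```

```bash
python3 - <<'E'
from h import *
import plant,pickle
st()
cs={n:plant.capture(n) for n in ["side","top","wrist"]}; pickle.dump(cs,open("c1.pkl","wb"))
crop(cs["top"],160,150,310,240,5,"pics/t3.png"); crop(cs["side"],200,160,300,280,5,"pics/s3.png"); crop(cs["wrist"],0,0,512,384,1.5,"pics/w3.png")
E
```

```text
t 7.78 tcp [465.7 133.9 114.7] phi_z 103.33 x [ 0. -0. -1.] F [ 0.8  1.7 -1.7] M [ 0.42 -0.33  0.2 ] w 9.9 q [ 0.12  0.4   1.79 -0.    0.96 -1.68]
```

View pics/t3.png

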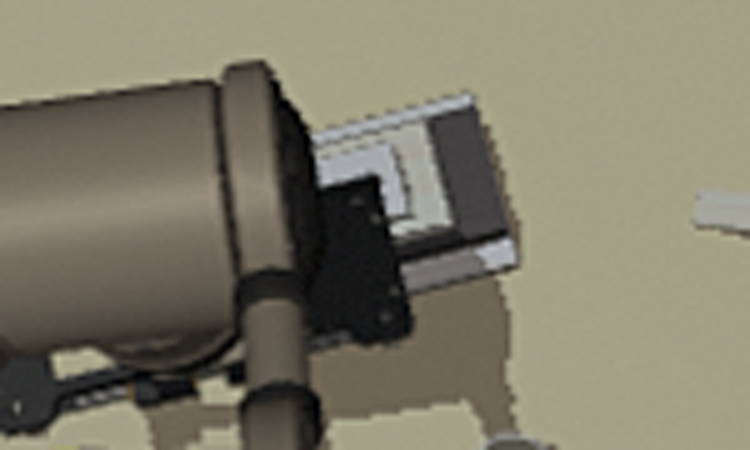

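View pics/w3.png

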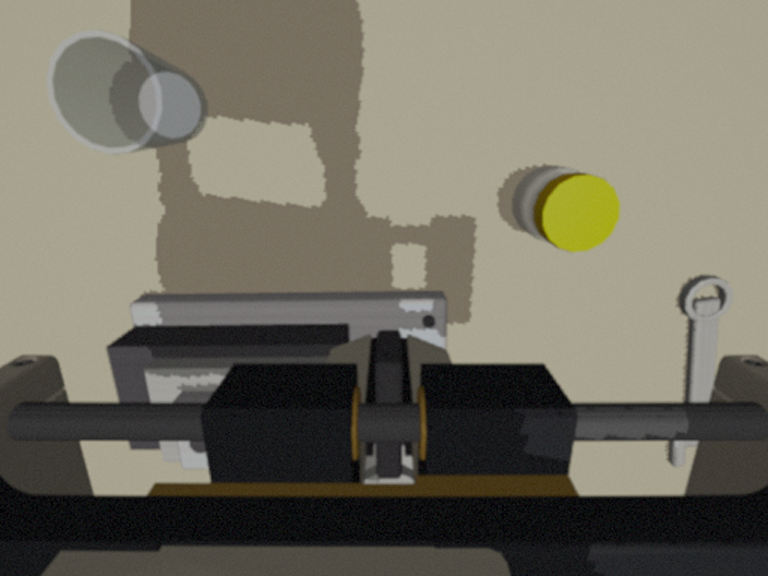

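Request:
send_rows:
  series: "0 0 0 0 0;0 0 0 0 0;0 0 0 0 0;0 0 0 0 0;0 -1.5 0 0 0;1 -2.8 0 0 0;1 -3.5 0 0 0;1 -3.5 0 0 0"

```text
time: 8.93
tool_pos: [466.3, 133.6, 221.1]
tcp_rot: [-1.728, 1.567, 0.077]
contact_force: [-0.1, 0.2, 0.1]
grip_width: 71.4
```

```bash
python3 - <<'E'
from h import *
st(); plan([520,-200,220],-9)
E
```

```text
t 8.93 tcp [466.3 133.6 221.1] phi_z 103.45 x [ 0.004  0.    -1.   ] F [-0.1  0.2  0.1] M [ 0.11 -0.11  0.07] w 71.4 q [ 0.12  0.27  1.64 -0.    1.22 -1.68]
shift units [  0.041   0.847 -11.232] turn 22.49 rows 5.4 10.5
```

Request:
send_rows:
  series: "1 0 0.85 -11.2 22.5;1 0 0.85 -11.2 22.5;1 0 0.85 -11.2 22.5;1 0 0.85 -11.2 22.5;1 0 0.85 -11.2 22.5;1 0 0.85 -11.2 22.5;1 0 0.85 -11.2 22.5;1 0 0.85 -11.2 22.5"

```text
time: 9.93
tool_pos: [518.2, -199.4, 217.7]
tcp_rot: [2.341, 1.568, 2.639]
contact_force: [-0.3, 0.2, 0.4]
grip_width: 91.6
```

```bash
python3 - <<'E'
from h import *
import plant,pickle
st(); plan([521,-258,180],-9)
cs={n:plant.capture(n) for n in ["side","top","wrist"]}; pickle.dump(cs,open("c2.pkl","wb"))
T=pose(541,75.5,np.radians(103.8))
pts=[(boxl(T,-85,50,-35,35,52),(0,0,255)),(boxl(T,-55,50,-30,30,69.5),(255,0,0))]
crop(cs["top"],160,150,310,240,5,"pics/t4.png",pts); crop(cs["side"],200,160,300,280,5,"pics/s4.png"); crop(cs["wrist"],0,0,512,384,1.5,"pics/w4.png")
for n in ["side","top","wrist"]:
  for th in ["lever","gauge_grip","gauge_tip"]:
    print(n,th,[(round(float(q["score"]),2),np.round(q["point"],1)) for q in plant.place_of(cs[n],th)])
E
```

```text
t 9.93 tcp [ 518.2 -199.4  217.7] phi_z 17.09 x [-0.003  0.002 -1.   ] F [-0.3  0.2  0.4] M [-0.02 -0.09 -0.02] w 91.6 q [-0.51  0.41  1.45 -0.    1.29 -0.8 ]
shift units [ 1.253 -1.896 -0.48 ] turn 5.22 rows 1.1 2.4
side lever [(0.84, array([474.1, 137.4, 123.4]))]
side gauge_grip [(0.71, array([ 308.9, -207.6,   23.3])), (0.6, array([ 523.8, -257.1,   16.9])), (0.2, array([540.8,  70.3,  -1. ]))]
side gauge_tip [(0.93, array([ 443. , -205.5,   14.3])), (0.49, array([ 545.9, -117.9,   22.8]))]
top lever [(0.89, array([471.1, 135.1, 127. ])), (0.62, array([539.6,  75.3,   5. ])), (0.43, array([ 543.1, -120.8,   16.5]))]
top gauge_grip []
top gauge_tip [(0.75, array([ 540.6, -120.1,   14.8]))]
wrist lever []
wrist gauge_grip [(0.72, array([ 521.5, -261.3,   20.6])), (0.59, array([ 307. , -204.4,   20.1])), (0.25, array([ 539.3, -115.2,   15.6]))]
wrist gauge_tip [(0.89, array([ 446.8, -199.9,   15.1])), (0.67, array([ 540. , -117.6,   16.6])), (0.28, array([564.6, -12.7,  49.4]))]
```

View pics/t4.png

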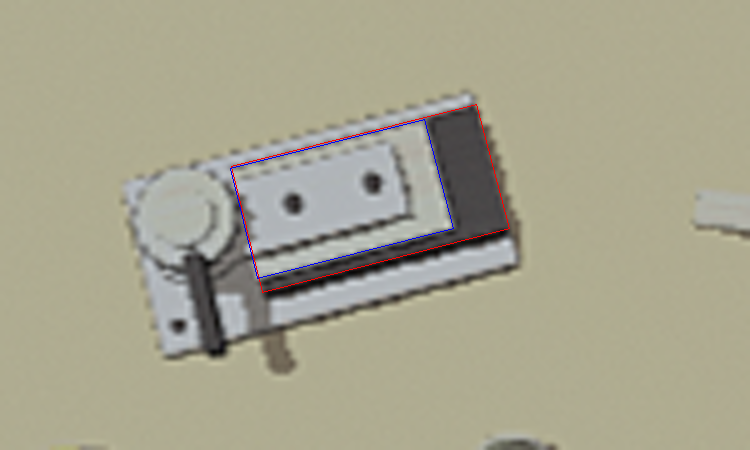

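View pics/w4.png

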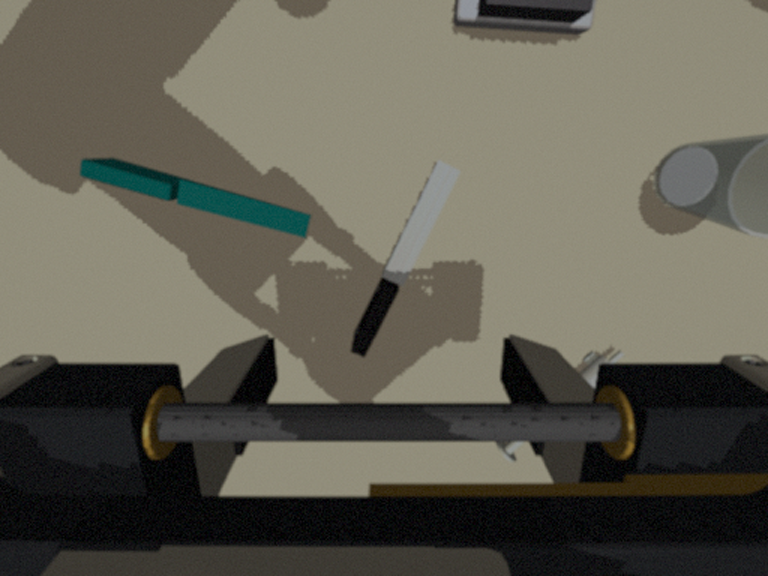

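View pics/s4.png

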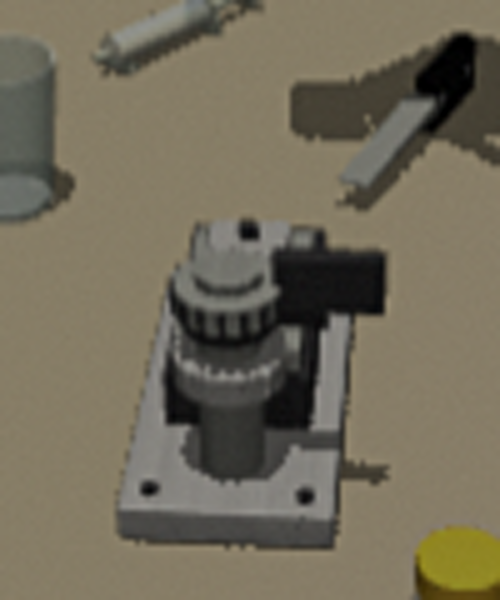

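```bash
python3 - <<'E'
from h import *
import pickle,plant
cs=pickle.load(open("c2.pkl","rb")); c=cs["top"]
for a in (-2,-6):
  pass
T=pose(541,75.5,np.radians(103.8))
fin=lambda d,axx:( lambda F:[(boxl(F,25,70,-5,5,140),(0,255,0)),(boxl(F,25,70,-5,5,110),(0,255,255))])(pose(*axx,np.radians(d)))
crop(c,180,180,220,230,12,"pics/f1.png",fin(193.8,(523,147.5)))
crop(c,180,180,220,230,12,"pics/f2.png",fin(190,(523,147.5)))
a=cv2.imread("pics/f1.png");b=cv2.imread("pics/f2.png")
cv2.imwrite("pics/f.png",np.hstack([a[:,:390],b[:,:390]]))
E
```

```text
(no output)
```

View pics/f.png

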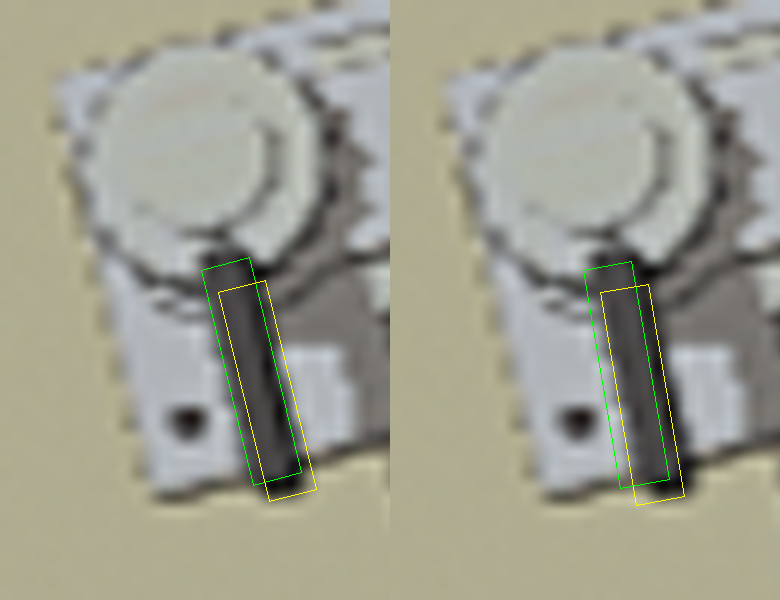

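Request:
send_rows:
  series: "1 0 0 0 5.1;1 0 0 0 5.1;1 0 0 0 5.1;1 0 0 0 5.1"

```text
time: 11.02
tool_pos: [518.9, -199.1, 219.9]
tcp_rot: [-0.769, 1.571, -0.907]
contact_force: [1.0, 0.3, 0.0]
grip_width: 91.8
```

```bash
python3 - <<'E'
from h import *
import plant
st(); plan([522.7,-253.5,140],-8.4)
E
```

```text
t 11.03 tcp [ 518.9 -199.1  219.9] phi_z -7.93 x [ 0. -0. -1.] F [1.  0.3 0. ] M [-0.05 -0.1   0.03] w 91.8 q [-0.5   0.4   1.45 -0.    1.29 -0.37]
shift units [ 2.664 -1.777  0.374] turn 0.09 rows 1.5 0.0
```

Request:
send_rows:
  series: "1 2.66 -1.78 0.37 0.1;1 2.66 -1.78 0.37 0.1;1 2.66 -1.78 0.37 0.1;1 2.66 -1.78 0.37 0.1"

```text
time: 11.52
tool_pos: [523.0, -253.3, 141.2]
tcp_rot: [-0.28, 1.569, -0.427]
contact_force: [-0.6, -0.1, 0.5]
grip_width: 92.0
```

```bash
python3 - <<'E'
from h import *
import plant
st(); c=plant.capture("wrist")
for th in ["gauge_grip","gauge_tip"]: print(th,[(round(float(q["score"]),2),np.round(q["point"],1)) for q in plant.place_of(c,th)])
G=pose(522,-258.5,np.radians(81.6))
crop(c,0,0,512,384,1.5,"pics/w5.png",[(boxl(G,-35,35,-7,7,40),(0,255,0)),(boxl(G,35,140,-10,10,18),(0,0,255))])
E
```

```text
t 11.53 tcp [ 523.  -253.3  141.2] phi_z -8.44 x [ 0.001 -0.001 -1.   ] F [-0.6 -0.1  0.5] M [-0.03 -0.07  0.02] w 92.0 q [-0.58  0.52  1.49  0.    1.13 -0.44]
gauge_grip [(0.86, array([ 522.1, -259.6,   21.8])), (0.69, array([ 308.3, -200.8,   15.9]))]
gauge_tip [(0.9, array([ 537.1, -115.8,   16.9])), (0.75, array([ 448. , -200.4,   16.7]))]
```

View pics/w5.png

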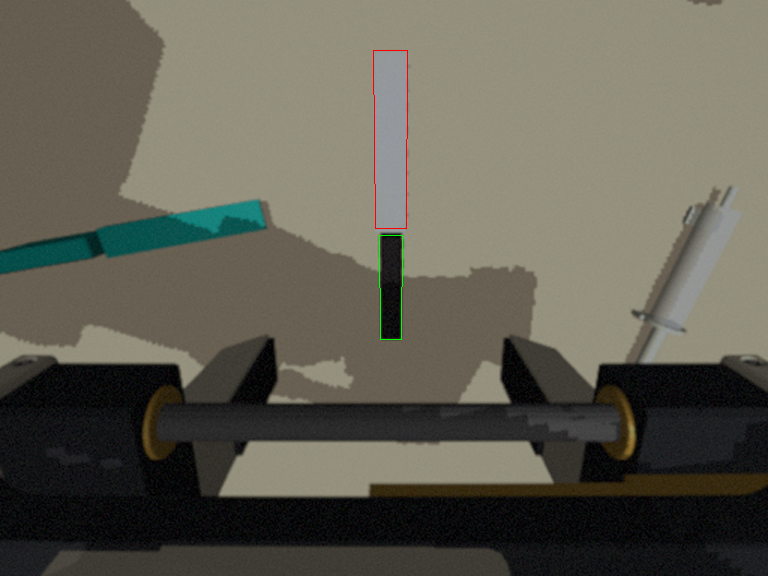

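Request:
send_rows:
  series: "1 2 0 0 0;1 3.5 0 0 0;1 4.3 0 0 0;1 4.48 0 0 0;-1 4.48 0 0 0;-1 4.48 0 0 0;-1 4.48 0 0 0;-1 4.48 0 0 0"

```text
time: 12.68
tool_pos: [522.7, -253.8, 6.2]
tcp_rot: [-0.49, 1.57, -0.639]
contact_force: [-0.3, -0.3, -0.3]
grip_width: 56.4
```

Request:
send_rows:
  series: "-1 0 0 0 0;-1 0 0 0 0;-1 0 0 0 0;-1 0 0 0 0;-1 0 0 0 0;-1 0 0 0 0;-1 0 0 0 0"

```text
time: 13.55
tool_pos: [522.5, -253.6, 5.6]
tcp_rot: [-0.837, 1.571, -0.985]
contact_force: [0.4, -0.1, -0.4]
grip_width: 13.5
```

```bash
python3 - <<'E'
from h import *
import plant
st(); c=plant.capture("wrist"); crop(c,0,0,512,384,1.5,"pics/w6.png")
E
```

```text
t 13.55 tcp [ 522.5 -253.6    5.6] phi_z -8.49 x [ 0. -0. -1.] F [ 0.4 -0.1 -0.4] M [-0.04 -0.17  0.06] w 13.5 q [-0.58  0.69  1.61 -0.    0.84 -0.44]
```

View pics/w6.png

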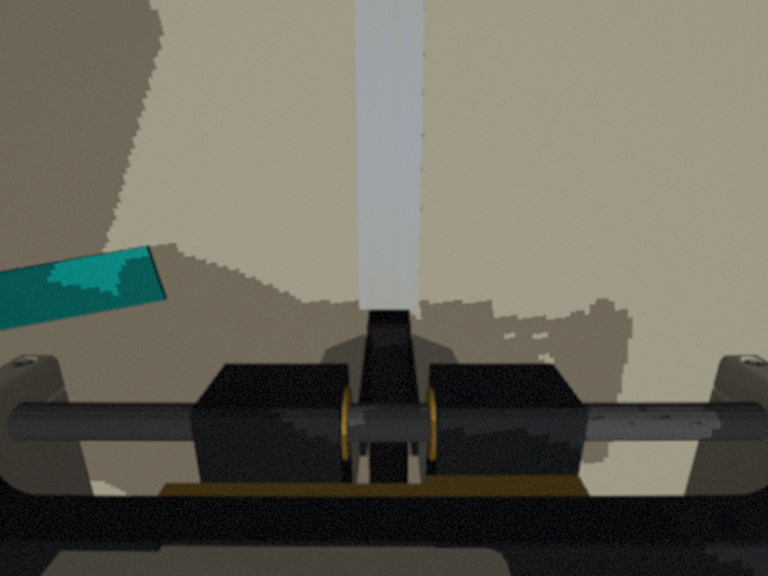

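```bash
python3 - <<'E'
from h import *
plan([522.5,-253.6,80]); plan([590,-124.5,80],13.8)
E
```

```text
shift units [-2.48 -0.   -0.  ] turn 0 rows 1.2 0.0
shift units [-2.48   4.588  1.59 ] turn -4.46 rows 2.6 2.1
```

Request:
send_rows:
  series: "-1 -0.5 0 0 0;-1 -1.2 0 0 0;-1 -2 0 0 0;-1 -2.5 0 0 0;-1 -2.5 0 0 0;-1 -2.5 0 0 0"

```text
time: 14.35
tool_pos: [522.0, -253.3, 80.0]
tcp_rot: [2.778, 1.57, 2.63]
contact_force: [-0.3, 0.1, -1.6]
grip_width: 13.9
```

```bash
python3 - <<'E'
from h import *
st();plan([590,-124.5,80],13.8)
import plant
c=plant.capture("side"); crop(c,180,100,400,260,3.5,"pics/s5.png")
E
```

```text
t 14.35 tcp [ 522.  -253.3   80. ] phi_z -8.49 x [-0.001  0.001 -1.   ] F [-0.3  0.1 -1.6] M [-0.05 -0.05  0.  ] w 13.9 q [-0.58  0.59  1.55 -0.    1.   -0.44]
shift units [-1.000e-03  4.580e+00  1.608e+00] turn -4.46 rows 2.3 2.1
```

View pics/s5.png

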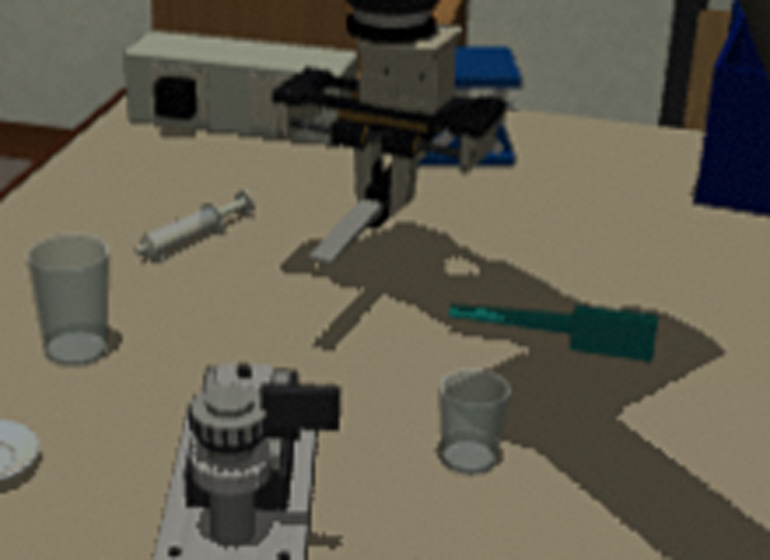

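Gauge held and lifted, blade pointing toward the cell (side crop ~(345,230)). Now to the pre-insertion pose above the ledge.

Request:
send_rows:
  series: "-1 0 1.5 0.5 -1.5;-1 0 3 1.1 -3;-1 0 4.58 1.61 -4.46;-1 0 4.58 1.61 -4.46;-1 0 4.58 1.61 -4.46;-1 0 4.58 1.61 -4.46"

```text
time: 15.15
tool_pos: [589.9, -125.9, 80.2]
tcp_rot: [2.984, 1.57, -3.06]
contact_force: [-0.2, -0.1, -1.5]
grip_width: 13.6
```

```bash
python3 - <<'E'
from h import *
st();plan([590,-124.5,80],13.8)
import plant,pickle
T=pose(541,75.5,np.radians(103.8))
cs={n:plant.capture(n) for n in ["side","top","wrist"]}; pickle.dump(cs,open("c3.pkl","wb"))
o=plant.get_obs(); R=Rt(o); P=o["tool_pos"]; yaw=np.arctan2(R[1,1],R[0,1]); print("yaw tool y",np.degrees(yaw))
G=pose(P[0],P[1],yaw)
pts=[(boxl(T,-85,50,-35,35,52),(0,0,255)),(boxl(T,-55,50,-30,30,69.5),(255,0,0)),(boxl(G,30,135,-10,10,P[2]+12.4),(0,255,0))]
crop(cs["top"],220,150,330,220,7,"pics/t6.png",pts);crop(cs["top"],220,150,330,220,7,"pics/t6n.png")
crop(cs["side"],200,130,330,250,5,"pics/s6.png",pts);crop(cs["wrist"],0,0,512,384,1.5,"pics/w7.png",pts)
for n in cs:
  for th in ["gauge_tip","ledge","lip"]:
    print(n,th,[(round(float(q["score"]),2),np.round(q["point"],1)) for q in plant.place_of(cs[n],th)])
E
```

```text
t 15.15 tcp [ 589.9 -125.9   80.2] phi_z 13.7 x [-0.001 -0.    -1.   ] F [-0.2 -0.1 -1.5] M [-0.04 -0.12  0.  ] w 13.6 q [-0.34  0.63  1.48 -0.    1.03 -0.58]
shift units [0.008 0.046 0.014] turn -0.02 rows 0.0 0.0
yaw tool y 103.70551899225134
side gauge_tip [(0.97, array([ 444.4, -204.9,   15.5])), (0.51, array([559.2,   7.6,  92.2])), (0.37, array([ 592.5, -130.6,   92. ]))]
side ledge [(0.52, array([394.3, 222.7,   1.4]))]
side lip [(0.48, array([557.5,  21.9,  59.6]))]
top gauge_tip [(0.72, array([557.5,   6.7,  94.3])), (0.64, array([471.5, 138. , 123.8]))]
top ledge [(0.72, array([559.2,  -6.6,  51.7]))]
top lip [(0.59, array([556. ,  19.7,  62.4]))]
wrist gauge_tip [(0.84, array([ 446.3, -200.8,   15.7])), (0.41, array([742.3, -65.9,   1.7]))]
wrist ledge []
wrist lip []
```

View pics/t6.png

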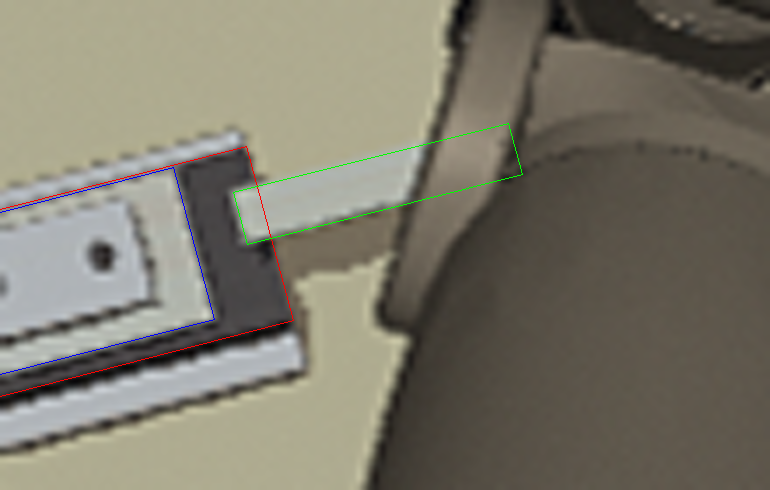

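View pics/s6.png

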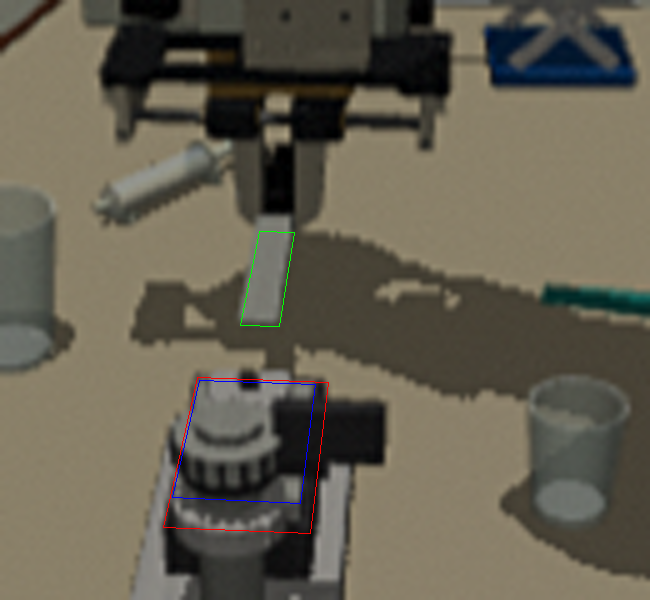

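View pics/w7.png

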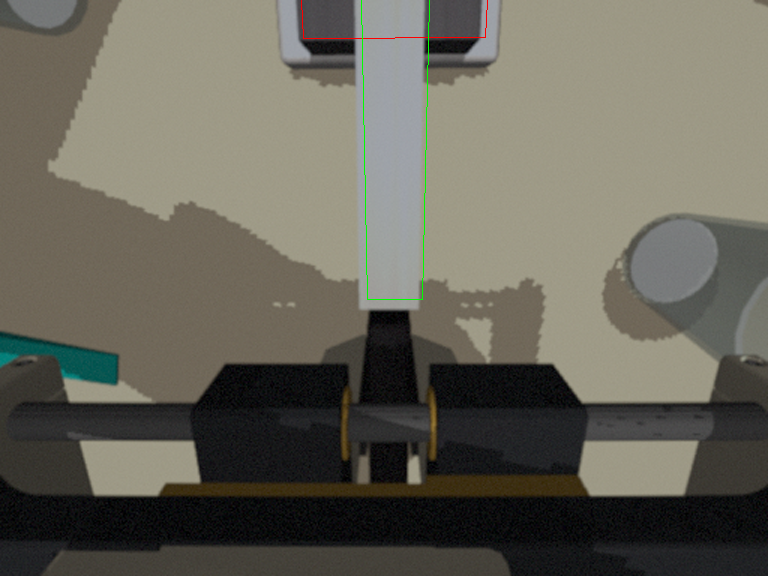

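Request:
send_rows:
  series: "-1 0.5 0 0 0;-1 1 0 0 0;-1 1.2 0 0 0;-1 1.2 0 0 0;-1 1.2 0 0 0"

```text
time: 16.38
tool_pos: [590.8, -124.9, 44.9]
tcp_rot: [-0.701, 1.57, -0.46]
contact_force: [0.1, -0.3, -0.8]
grip_width: 14.1
```

```bash
cat >> h.py <<'E'
def avg(n=1):
    st()
E
python3 - <<'E'
from h import *
st()
import plant
fs=[plant.get_obs()["contact_force"] for _ in range(3)]; print(fs)
E
```

```text
t 16.38 tcp [ 590.8 -124.9   44.9] phi_z 13.81 x [ 0.001 -0.    -1.   ] F [ 0.1 -0.3 -0.8] M [-0.05 -0.11  0.04] w 14.1 q [-0.34  0.67  1.51 -0.    0.96 -0.58]
[array([ 0.13395288, -0.28133467, -0.79499127]), array([ 0.13395288, -0.28133467, -0.79499127]), array([ 0.13395288, -0.28133467, -0.79499127])]
```

Request:
send_rows:
  series: "-1 0.03 0 0 0;-1 0.03 0 0 0"

```text
time: 16.62
tool_pos: [590.7, -124.9, 44.0]
tcp_rot: [-0.725, 1.57, -0.484]
contact_force: [0.5, -0.4, -1.6]
grip_width: 14.0
```

Request:
send_rows:
  series: "-1 0.03 0 0 0;-1 0.03 0 0 0"

```text
time: 16.88
tool_pos: [590.5, -124.8, 42.8]
tcp_rot: [-2.676, 1.571, -2.435]
contact_force: [-0.3, 0.8, -1.4]
grip_width: 14.0
```

Request:
send_rows:
  series: "-1 0.03 0 0 0;-1 0.03 0 0 0"

```text
time: 17.12
tool_pos: [590.5, -124.8, 41.8]
tcp_rot: [-3.032, 1.571, -2.791]
contact_force: [0.6, 0.1, -2.5]
grip_width: 13.7
```

Request:
send_rows:
  series: "-1 0.02 0 0 0;-1 0.02 0 0 0"

```text
time: 17.38
tool_pos: [590.5, -124.8, 41.3]
tcp_rot: [-3.037, 1.571, -2.796]
contact_force: [0.7, 0.9, -2.5]
grip_width: 13.9
```

Request:
send_rows:
  series: "-1 0.02 0 0 0;-1 0.02 0 0 0"

```text
time: 17.62
tool_pos: [590.5, -124.8, 40.7]
tcp_rot: [-2.889, 1.571, -2.648]
contact_force: [0.4, 1.1, -1.2]
grip_width: 13.7
```

Request:
send_rows:
  series: "-1 0.02 0 0 0;-1 0.02 0 0 0"

```text
time: 17.88
tool_pos: [590.6, -124.8, 40.1]
tcp_rot: [-0.992, 1.571, -0.751]
contact_force: [1.0, 0.1, -1.2]
grip_width: 13.6
```

Request:
send_rows:
  series: "-1 0.02 0 0 0;-1 0.02 0 0 0"

```text
time: 18.12
tool_pos: [590.7, -124.8, 39.8]
tcp_rot: [-0.39, 1.57, -0.15]
contact_force: [0.2, -0.6, 1.2]
grip_width: 13.9
```

```bash
python3 - <<'E'
from h import *
st()
E
```

```text
t 18.12 tcp [ 590.7 -124.8   39.8] phi_z 13.8 x [ 0. -0. -1.] F [ 0.2 -0.6  1.2] M [0.25 0.09 0.01] w 13.9 q [-0.34  0.68  1.52  0.    0.95 -0.58]
```

Request:
send_rows:
  series: "-1 -0.01 0.2 0 0;-1 -0.01 0.4 0 0;-1 -0.01 0.6 0 0;-1 -0.01 0.8 0 0;-1 -0.01 1 0 0;-1 -0.01 1 0 0"

```text
time: 18.88
tool_pos: [583.1, -94.6, 39.8]
tcp_rot: [1.79, 1.57, 2.031]
contact_force: [-0.7, 3.3, 2.1]
grip_width: 13.8
```

```bash
python3 - <<'E'
from h import *
st()
import plant
T=pose(541,75.5,np.radians(103.8))
o=plant.get_obs();P=o["tool_pos"];print("tip cell x",T[0].T@(P-T[1])+[135.5,0,12.4])
c=plant.capture("top"); crop(c,220,150,330,220,7,"pics/t7.png")
E
```

```text
t 18.88 tcp [583.1 -94.6  39.8] phi_z 13.83 x [-0.     0.001 -1.   ] F [-0.7  3.3  2.1] M [ 0.66 -0.09 -0.04] w 13.8 q [-0.29  0.66  1.55  0.    0.93 -0.53]
tip cell x [-39.77486884  -0.34168282  52.19929857]
```

View pics/t7.png

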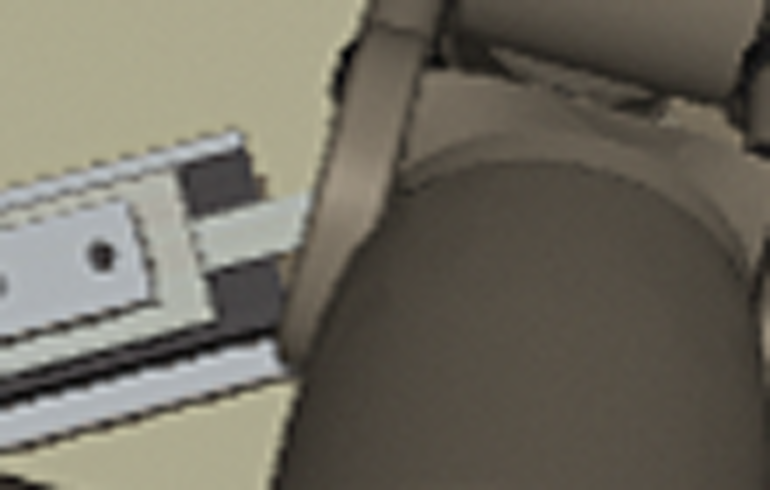

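Request:
send_rows:
  series: "-1 0 0 0 0;-1 0 0 0 0;-1 0 0 0 0"

```text
time: 19.3
tool_pos: [583.2, -95.5, 39.8]
tcp_rot: [2.218, 1.57, 2.458]
contact_force: [-0.6, 3.1, 3.0]
grip_width: 13.8
```

```bash
python3 - <<'E'
from h import *
st()
E
```

```text
t 19.3 tcp [583.2 -95.5  39.8] phi_z 13.8 x [-0.  0. -1.] F [-0.6  3.1  3. ] M [0.94 0.04 0.02] w 13.8 q [-0.29  0.66  1.55  0.    0.93 -0.53]
```

Request:
send_rows:
  series: "-1 -0.015 0.07 0 0;-1 -0.015 0.14 0 0;-1 -0.015 0.21 0 0;-1 -0.015 0.28 0 0;-1 -0.015 0.35 0 0;-1 -0.015 0.35 0 0;-1 -0.015 0.35 0 0"

```text
time: 20.18
tool_pos: [580.7, -85.2, 40.1]
tcp_rot: [2.579, 1.57, 2.821]
contact_force: [-0.0, 0.6, -2.4]
grip_width: 14.3
```

```bash
cat >> h.py <<'E'
def dep():
    import plant
    T=pose(541,75.5,np.radians(103.8)); o=plant.get_obs(); st(o); P=o["tool_pos"]
    F=T[0].T@o["contact_force"]; q=T[0].T@(P-T[1])+[135.5,0,12.4]
    print("depth past lip",round(q[0]+55,1),"lat",round(q[1],1),"z",round(q[2],1),"F cell",np.round(F,1))
E
python3 - <<'E'
from h import *
dep()
E
```

```text
t 20.18 tcp [580.7 -85.2  40.1] phi_z 13.82 x [-0.  0. -1.] F [-0.   0.6 -2.4] M [ 0.09 -0.04  0.02] w 14.3 q [-0.28  0.65  1.57  0.    0.92 -0.52]
depth past lip 24.9 lat -0.2 z 52.5 F cell [ 0.6 -0.1 -2.4]
```

Request:
send_rows:
  series: "-1 0.004 0.07 0 0;-1 0.004 0.14 0 0;-1 0.004 0.21 0 0;-1 0.004 0.27 0 0;-1 0.004 0.27 0 0;-1 0.004 0.27 0 0"

```text
time: 20.92
tool_pos: [578.9, -77.5, 40.1]
tcp_rot: [2.422, 1.571, 2.663]
contact_force: [-0.0, 0.6, -0.7]
grip_width: 13.8
```

```bash
python3 - <<'E'
from h import *
dep()
E
```

```text
t 20.93 tcp [578.9 -77.5  40.1] phi_z 13.81 x [-0.  0. -1.] F [-0.   0.6 -0.7] M [ 0.1  -0.07 -0.  ] w 13.8 q [-0.26  0.65  1.58  0.    0.92 -0.51]
depth past lip 32.9 lat -0.3 z 52.5 F cell [ 0.6 -0.1 -0.7]
```

Request:
send_rows:
  series: "-1 0 0.03 0 0;-1 0 0.07 0 0;-1 0 0.1 0 0;-1 0 0.1 0 0;-1 0 0.1 0 0"

```text
time: 21.55
tool_pos: [578.2, -74.6, 40.1]
tcp_rot: [2.315, 1.571, 2.555]
contact_force: [0.3, -0.9, -0.7]
grip_width: 13.7
```

```bash
python3 - <<'E'
from h import *
dep()
E
```

```text
t 21.55 tcp [578.2 -74.6  40.1] phi_z 13.81 x [-0.  0. -1.] F [ 0.3 -0.9 -0.7] M [ 0.09 -0.16  0.01] w 13.7 q [-0.26  0.65  1.58  0.    0.92 -0.5 ]
depth past lip 35.9 lat -0.3 z 52.5 F cell [-0.9 -0.1 -0.7]
```

Continue in 3 mm steps watching drag.

Request:
send_rows:
  series: "-1 0 0.03 0 0;-1 0 0.07 0 0;-1 0 0.1 0 0;-1 0 0.1 0 0;-1 0 0.1 0 0"

```text
time: 22.18
tool_pos: [577.5, -71.7, 40.1]
tcp_rot: [2.236, 1.571, 2.477]
contact_force: [-0.9, 0.8, -0.3]
grip_width: 14.2
```

```bash
python3 - <<'E'
from h import *
dep()
E
```

```text
t 22.18 tcp [577.5 -71.7  40.1] phi_z 13.81 x [-0.  0. -1.] F [-0.9  0.8 -0.3] M [ 0.11 -0.09 -0.04] w 14.2 q [-0.26  0.65  1.58  0.    0.91 -0.5 ]
depth past lip 38.9 lat -0.3 z 52.5 F cell [ 1.   0.7 -0.3]
```

Request:
send_rows:
  series: "-1 0 0.03 0 0;-1 0 0.07 0 0;-1 0 0.1 0 0;-1 0 0.1 0 0;-1 0 0.1 0 0"

```text
time: 22.8
tool_pos: [576.9, -69.2, 40.2]
tcp_rot: [-1.187, 1.57, -0.946]
contact_force: [1.4, -3.5, -0.9]
grip_width: 13.6
```

```bash
python3 - <<'E'
from h import *
dep()
E
```

```text
t 22.8 tcp [576.9 -69.2  40.2] phi_z 13.81 x [ 0. -0. -1.] F [ 1.4 -3.5 -0.9] M [-0.51 -0.22 -0.01] w 13.6 q [-0.25  0.64  1.58 -0.    0.91 -0.49]
depth past lip 41.4 lat -0.4 z 52.6 F cell [-3.8 -0.6 -0.9]
```

Request:
send_rows:
  series: "-1 0 0.03 0 0;-1 0 0.07 0 0;-1 0 0.1 0 0;-1 0 0.13 0 0;-1 0 0.13 0 0;-1 0 0.13 0 0"

```text
time: 23.55
tool_pos: [576.3, -66.0, 40.3]
tcp_rot: [-1.107, 1.569, -0.866]
contact_force: [1.4, -7.0, -2.2]
grip_width: 13.6
```

```bash
python3 - <<'E'
from h import *
dep()
import plant
for i in range(4):
    c=plant.capture("side"); o=plant.get_obs(); print(np.round(o["contact_force"],1),np.round(o["moment"],2))
crop(c,200,130,330,250,5,"pics/s8.png"); c=plant.capture("wrist"); crop(c,0,0,512,384,1.5,"pics/w8.png")
c=plant.capture("top"); crop(c,160,150,310,240,5,"pics/t8.png")
dep()
E
```

```text
t 23.55 tcp [576.3 -66.   40.3] phi_z 13.8 x [ 0.001 -0.001 -1.   ] F [ 1.4 -7.  -2.2] M [-0.95 -0.26 -0.02] w 13.6 q [-0.25  0.64  1.59 -0.    0.91 -0.49]
depth past lip 44.7 lat -0.6 z 52.7 F cell [-7.1  0.3 -2.2]
[ 1.6 -7.4 -1.5] [-1.05 -0.33 -0.04]
[ 2.5 -6.8 -2. ] [-1.04 -0.37  0.04]
[ 1.3 -6.  -2. ] [-1.02 -0.35 -0.06]
[ 2.5 -7.3 -2.5] [-1.03 -0.29  0.01]
t 23.85 tcp [576.4 -66.   40.3] phi_z 13.8 x [ 0.001 -0.001 -1.   ] F [ 1.1 -6.9 -1.7] M [-0.99 -0.34 -0.08] w 13.4 q [-0.25  0.64  1.59 -0.    0.91 -0.49]
depth past lip 44.7 lat -0.6 z 52.7 F cell [-7.   0.6 -1.7]
```

View pics/s8.png

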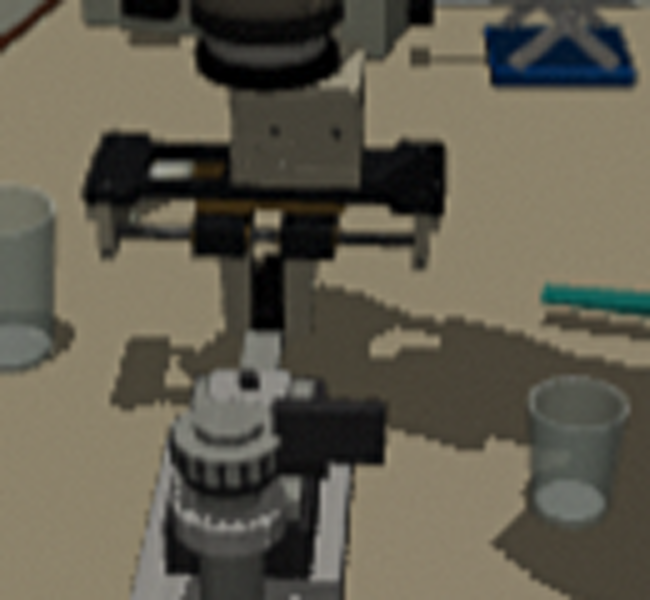

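View pics/w8.png

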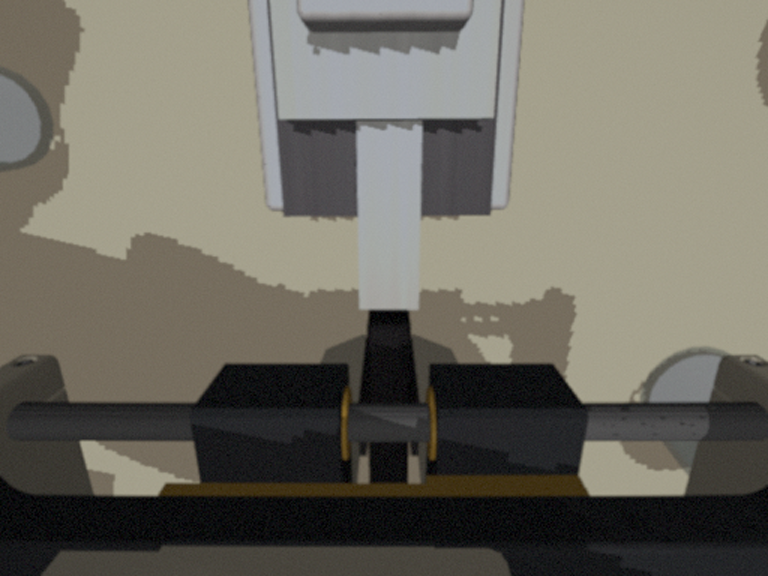

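View pics/t8.png

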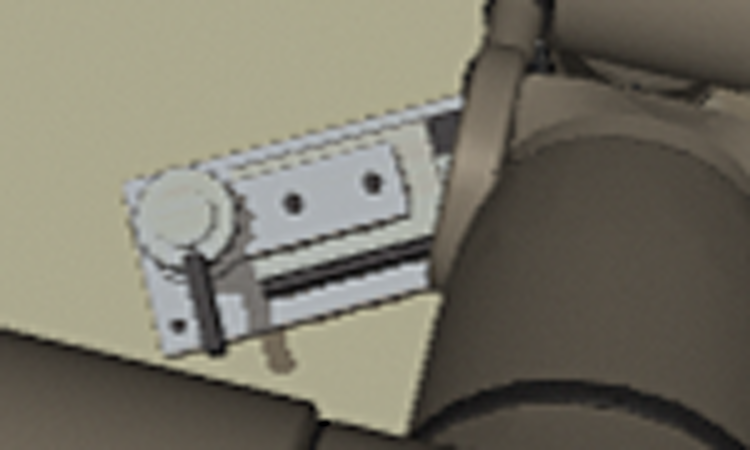

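Request:
send_rows:
  series: "-1 0 0.03 0 0;-1 0 0.07 0 0;-1 0 0.07 0 0;-1 0 0.07 0 0;-1 0 0.07 0 0;-1 0 0.07 0 0"

```text
time: 24.6
tool_pos: [575.9, -63.9, 40.3]
tcp_rot: [-1.105, 1.569, -0.864]
contact_force: [1.2, -7.1, -1.7]
grip_width: 14.3
```

```bash
python3 - <<'E'
from h import *
dep()
import plant
f=[];p=[]
for i in range(6):
    c=plant.capture("top"); o=plant.get_obs(); f.append(o["contact_force"]);p.append(o["tool_pos"])
print(np.mean(f,0),np.mean(p,0),np.std(p,0))
for th in ["lever","lip"]: print(th,[(round(float(q["score"]),2),np.round(q["point"],1)) for q in plant.place_of(c,th)])
E
```

```text
t 24.6 tcp [575.9 -63.9  40.3] phi_z 13.8 x [ 0.001 -0.001 -1.   ] F [ 1.2 -7.1 -1.7] M [-0.96 -0.37 -0.01] w 14.3 q [-0.24  0.64  1.59 -0.    0.91 -0.48]
depth past lip 46.8 lat -0.6 z 52.7 F cell [-7.2  0.5 -1.7]
[ 1.75003808 -6.29869361 -1.96724956] [575.86190812 -63.93030759  40.27700689] [0.01163467 0.01091092 0.01170812]
lever [(0.61, array([472.7, 136.5, 126.5]))]
lip [(0.62, array([553.6,  22.3,  59.1]))]
```

```bash
python3 - <<'E'
from plant import *
print(close_job())
E
```

```text
the job is handed in; nothing more can be done
None
```

I turned the lock ring to its mark, slid the gauge in until it dragged snugly, and handed the job in still holding it by the handle. The hand-in returned no verdict, so the figures below are from my own checks.

- **Ring:** I gripped the lever and turned it about 62° anticlockwise. The tool's angle and an overlay on the top picture both put the lever within about 1° of the mark (ring about 1.28 to 1.29 rad). A rougher reading by eye in the picture put it 4° short, about 1.23 rad, which would still pass. I did not turn it further.
- **Gauge pick-up:** I took the black-handled gauge and left the turquoise look-alike alone. The gripper opening stayed at about 14 mm, the handle's width.
- **Insertion:** The blade touched the ledge with its underside about 52.3 mm above the bench. Drag began about 40 mm past the upper plate's front edge. It rose to about 7 N and stayed there over the last 2 mm, so the plate should be resting on the blade.
- **Final state:** The tip was about 47 mm past the edge and the arm was still. Judging by the taper, the plate was lifted about 0.5 mm.
- **Not measured:** I could not read the plate's lift or the force on each plate directly; both come from the wrist force and the geometry. I saw nothing on the bench disturbed, but I did not measure the other things again at the end.

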